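# Brush out a shipping canister

### The job

Take the brush out of its black pot and brush out the open metal canister: three times, press the bristle tip down onto the canister's inner floor until the bristles clearly give - feel for the floor, its height varies, and never crush the bristles flat - drawing the brush up to near the mouth between one press and the next. Then stand the brush back in that pot, bristles down, and let go. Leave the canister and the pot upright about where they are, and do not shift the closed canister, the small carton or the roll of brown tape by the work.

Things in the scene. Friction and masses are not known exactly. Their poses are not given: they have to be found in the camera images.
- brush: Canister brush, 202 mm long, standing bristles down in the black pot. Origin: centre of the bristle tip's underside when the bristles are not pressed; its z axis runs up along the handle. The bristle head is 42 mm across and reaches from 0 to 80 mm up; then a thin ferrule; the turned pale wooden handle is 21 mm across from 135 to 185 mm up (grip there), its end at 202 mm. About 0.12 kg.
- bristle_tip (a joint): How far the springy bristle tip (38 mm across, the lowest 18 mm of the brush) is pushed up into the head, in m: 0 free, 0.020 crushed flat; about 0.4 N per mm. Standing in the pot under the brush's own weight it reads about 0.003. It clearly gives from 0.006 on; beyond 0.0185 counts as crushed.
- canister: Open upright plain metal canister, loose on the table, 120 mm tall, 88 mm outside, bore 80 mm, about 0.7 kg. Origin: centre of its underside, z up. Its inner floor is a brown board disc jammed somewhere between 12 and 56 mm above the underside; the height differs each time and is not reported.
- pot: Small black plastic pot that holds the brush, 58 mm tall, 76 mm across the rim, inside about 66 mm wide at the mouth and 56 mm at the bottom, inner floor 5 mm above its underside; loose, 0.45 kg. Origin: centre of its underside, z up.
- closed_canister: Bystander: the same kind of canister closed with a press-on lid, 93 mm across, 124 mm tall. Origin: centre of its underside.
- small_box: Bystander: closed brown carton 68 x 120 x 51 mm. Origin: centre of its underside.
- tape_roll: Bystander: roll of brown tape lying flat, 120 mm across, 48 mm tall. Origin: centre of its underside.
Things that resemble listed ones, but are neither listed nor needed, are in the scene too. There is more than one size of the brush; the job needs the smaller.

How it is judged (in metres and radians):
On the way, in this order (a step that is already met when the one before it is completed fails the run):
1. first press: tip pushed in over 6 mm on the inner floor (value of joint bristle_tip above 0.006 m and horizontal distance between brush and canister below 0.03 m and z of brush in the frame of canister below 0.06 m), for 0.1 s.
2. brush drawn up near the mouth before the second press (origin over 80 mm up) (z of brush in the frame of canister above 0.08 m).
3. second press: tip pushed in over 6 mm on the inner floor (all of step 1), for 0.1 s.
4. brush drawn up near the mouth before the third press (origin over 80 mm up) (z of brush in the frame of canister above 0.08 m).
5. third press: tip pushed in over 6 mm on the inner floor (all of step 3), for 0.1 s.
At the end, for the whole second after the job is handed in: The brush stands at rest in the black pot, bristles down (tip within 35 mm of the pot's axis and less than 25 mm above its underside, leaning less than 0.35 rad), released; pot and canister upright (within 0.15 and 0.1 rad) and less than 50 mm from where they stood (horizontal distance between brush and pot below 0.035 m and z of brush in the frame of pot below 0.025 m and angle between brush's own z axis and vertical below 0.35 rad and linear speed of brush below 0.03 m/s and angle between pot's own z axis and vertical below 0.15 rad and distance of each of pot, canister from where it was at the start of the episode below 0.05 m and angle between canister's own z axis and vertical below 0.1 rad); the robot touches nothing.
It fails at once if the bristles are crushed flat (tip pushed in more than 18.5 mm) (value of joint bristle_tip above 0.0185 m).
It fails at once if the closed canister is shifted more than 30 mm (distance of closed_canister from where it was at the start of the episode above 0.03 m).
It fails at once if the small box is shifted more than 30 mm (distance of small_box from where it was at the start of the episode above 0.03 m).
It fails at once if the tape roll is shifted more than 30 mm (distance of tape_roll from where it was at the start of the episode above 0.03 m).
It also fails if it takes over 67 s, if anything falls off the work surface, if the arm or the gripper's body presses on something with over 40 N, if the wrist force passes 120 N, or if a joint passes its speed limit or range.

### The arm

A 6-joint arm with a two-finger parallel gripper is mounted at the origin on a cart in front of the work surface, level with it; the furniture and walls round the work are solid. World frame = base frame: x ahead of the robot, y to its left, z up, the work surface at z = 0. Lengths are in mm, angles in rad, forces in N, time in s.
With the tool pointing down it reaches from about 275 to 725 mm from the base axis. Payload 5.6 kg.
Tool frame: the origin (TCP) lies on the front face of the gripper's body, between the roots of the fingers; the fingertips stand 73 mm ahead of it and the grasp point (between the pads) lies 54 mm ahead of it; z points along the fingers, y is the line along which they close (so a half turn about z gives the same grasp; the last joint's range is limited). The gripper opens to 85 mm and grips with 20 to 120 N. Pads are 22 mm wide; open, the fingers measure 114 mm over their backs; the gripper's body (76 mm by 85 mm) begins 54 mm behind the grasp point. The pads swing forward as they close: fully open they stand 13 mm farther back than shut.
Start: joints at [1.498, 0.255, 0.108, 0, -1.424, -0.285], TCP at [192.591, 515.172, 303.883] pointing down, gripper open.
Joint ranges: [-2.95, 2.95], [-1.21, 1.97], [-1.09, 1.5], [-2.87, 1.71], [-2.94, -0.07], [-3.05, 3.05]. Speed limits (rad/s): [2.57, 2.57, 3.14, 3.14, 3.14, 3.14].

### API

Orientations are given as [roll, pitch, yaw] about the fixed x, y, z axes, in that order (R = Rz(yaw) Ry(pitch) Rx(roll)).
In Python, from bench import bot, imaging gives the robot as it stands. The module is installed in compiled form; this text tells all that it offers.
- The arm moves only by the tool move_arm, never from a script. Its argument "increments" is one flat list of numbers, 7 for each row, row after row: the shift along the world's x, y, z as a fraction of full scale, then the turn, a rotation vector about the world's x, y, z as a fraction of full scale, then the opening, from 0 (shut) to 1 (fully open). In form: [tx, ty, tz, rx, ry, rz, jaw, tx, ty, tz, rx, ry, rz, jaw, ...]. A call has 1 to 12 rows; each row is the pose to reach, as a shift and turn from the pose commanded when the call began, turning the shorter way round; what a row does not reach only later rows make up. Full scale, the value 1, is 0.75 m for a shift and 180 degrees for a turn. A row lasts 1/10 s, in which the tool goes at most 50 mm and 8.59 degrees, less where a joint would pass 70% of its speed; a pose out of reach is approached as far as the arm can. A call with a number of a shift or a turn outside -1 to 1 is refused whole. A call with a gripper value outside its range is refused whole. The fingers move at their own pace and stop on an object; the grip force is fixed at half the most. Time passes only in rows, so rows that repeat a pose let the fingers close. It gives the time, the measured TCP pose, the force, the opening and the grip force at its end, in the units of the state.
- bot.get_state(): the state, without advancing time (a new reading comes with each control period).
- imaging.get_image(name): name is "side" or "top" or "wrist"; returns a dict with "img" (480x640x3 uint8, blue, green, red), "fx", "fy", "cx", "cy" (pixels), "extrinsics" (4x4, takes a point from world to camera coordinates). Camera axes: x right, y up, looking along -z (the intrinsics and any distortion apply to the point x, -y, -z); pixel columns grow to the right and rows downward; lengths in mm; the calibration is good to about 2 mm. The wrist camera is an equidistant fisheye: a pixel r from the principal point sees the ray r / f radians off the axis. A picture is of the moment at which its call begins. There is no depth.
- bot.close_job(): hands the job in; it is judged then, once.
The state is a dict: "time_s": time; "joints": joint angles; "joint_vel": joint speeds; "joint_efforts": joint torques, N m; "eef_pos": TCP position; "tcp_rot": TCP orientation; "contact_force": force on the tool from outside, world axes, zero at the start; "ft_torque": the same for the moment, N m; "finger_gap": finger opening in mm; "gripper_force": force on a finger pad.
Only numpy, scipy, OpenCV 4.12 (cv2) and the standard library are available. Lean on these libraries where they do the work, as an engineer would, in place of code of your own. Each camera call takes 0.05 s, during which the arm holds its last target. There are 200 camera calls.

## Working session

There is one attempt and no reset: what is moved stays moved. The work goes in short steps, Python scripts to look and compute and a tool call to move; the robot and the scene stay as the last step left them, time stands still between calls to the robot, and variables do not carry over. Pictures are saved under pics/ and viewed, at most 10 in all, crops included, and the job is handed in when it is done.

Besides the shell and the picture viewer there is one more tool, called in YAML: its name, and indented under it one key for each argument. move_arm: Moves the arm, as the interface text tells. Its arguments: {"type":"object","properties":{"increments":{"type":"array"}},"required":["increments"]}

```bash
mkdir -p pics
cat > h.py <<'E'
from bench import bot, imaging
import numpy as np, cv2
def grab(n,f):
    d=imaging.get_image(n); cv2.imwrite('pics/'+f,d['img']); np.savez('pics/'+f+'.npz',**{k:d[k] for k in('fx','fy','cx','cy','extrinsics')}); return d
def ray(d,u,v):
    E=np.array(d['extrinsics']);p=np.array([(u-d['cx'])/d['fx'],-(v-d['cy'])/d['fy'],-1.])
    R=E[:3,:3]; return -R.T@E[:3,3], R.T@p
def atz(f,u,v,z):
    d=np.load('pics/'+f+'.npz'); c,r=ray(d,u,v); return c+r*(z-c[2])/r[2]
def proj(f,P):
    d=np.load('pics/'+f+'.npz'); p=d['extrinsics']@np.append(P,1); return d['cx']+d['fx']*p[0]/-p[2], d['cy']+d['fy']*-p[1]/-p[2]
E
python3 - <<'E'
from h import *
for n in('top','side'):
    d=grab(n,n+'1.png'); print(n,d['fx'],ray(d,320,240))
print(bot.get_state())
E
```

```text
top 449.73640488494493 (array([ 384.90549421,  107.7174949 , 1041.79165581]), array([ 0.16300002,  0.00457384, -0.9866576 ]))
side 542.2267641352297 (array([ 407.29520308, -785.35632469,  412.27756171]), array([ 0.19490154,  0.90094748, -0.38830308]))
{'time_s': 0.1, 'joints': array([ 1.49762574e+00,  2.55653343e-01,  1.07142944e-01, -4.41692516e-04,
       -1.42389091e+00, -2.84624316e-01]), 'joint_vel': array([ 0.00164498, -0.00080777,  0.00367427,  0.00082549, -0.00101516,
        0.0033863 ]), 'joint_efforts': array([-1.92411891e-03, -3.87603700e+01,  2.38474113e+01,  5.37779376e+00,
       -3.79565579e-03,  3.77560980e-06]), 'eef_pos': array([192.43009138, 514.89693493, 303.10490244]), 'tcp_rot': array([ 3.13992957e+00, -3.14228388e-05, -3.57859878e-01]), 'contact_force': array([0.16756236, 0.53404435, 0.92617573]), 'ft_torque': array([-0.02042347,  0.06808401, -0.01921463]), 'gripper_force': 0.0, 'finger_gap': 85.1422158049434}
```

View pics/top1.png

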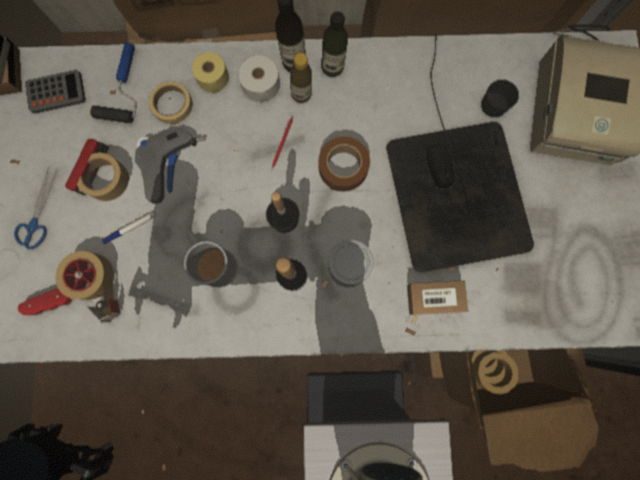

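View pics/side1.png

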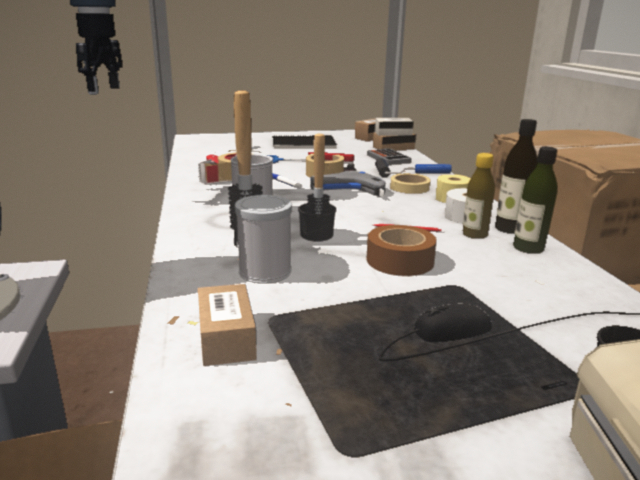

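Top view: brush candidates are (282,212) and (290,272). In the side view these are (318,185), the shorter one, and (243,150), the taller one. The open canister with the brown floor is at top (208,262), and the closed one is at (350,262). The smaller brush should be the one at top (282,212) / side (318,185), so I'll check it in a crop and measure.

Run:
```python
from h import *
t=cv2.imread('pics/top1.png')[180:300,170:330]; s=cv2.imread('pics/side1.png')[85:265,200:360]
t=cv2.resize(t,(480,360),interpolation=cv2.INTER_CUBIC)[:, :]; s=cv2.resize(s,(320,360),interpolation=cv2.INTER_CUBIC)
cv2.imwrite('pics/crop1.png',np.hstack([t,s]))
for n,u,v,z in[('potS',282,215,58),('endS',276,198,200),('potB',291,275,58),('can',207,263,120),('closed',350,262,124)]: 
    P=atz('top1.png',u,v,z);print(n,P.round(),np.round(proj('side1.png',P)))
    for dz in(-58,):pass
P=atz('top1.png',276,198,200)
```

```text
potS [606. 196.  58.] [314. 208.]
endS [608. 195. 200.] [316. 136.]
potB [471. 178.  58.] [246. 215.]
can [495. 346. 120.] [249. 160.]
closed [489.  52. 124.] [261. 203.]
```

View pics/crop1.png

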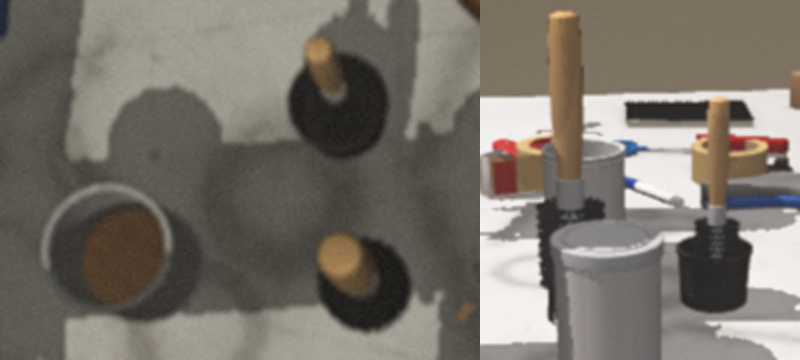

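Crop confirms it. The upper brush has its handle end at top (276.5,196) and side (319,134) and is the smaller one. Its pot rim centre is (282.7,214.7), and the canister rim centre is (205.7,262.3).

Run:
```python
from h import *
def tri(a,b):
    A=np.zeros((3,3));y=np.zeros(3)
    for f,(u,v) in(('top1.png',a),('side1.png',b)):
        c,r=ray(np.load('pics/'+f+'.npz'),u,v);r/=np.linalg.norm(r);M=np.eye(3)-np.outer(r,r);A+=M;y+=M@c
    return np.linalg.solve(A,y)
print('end',tri((276.5,196),(319,135)).round(1),atz('top1.png',276.5,196,204).round(1))
print('ferrule',tri((281.5,210.5),(317.7,193)).round(1))
print('potrim',atz('top1.png',282.7,214.7,58).round(1))
print('can',atz('top1.png',205.7,262.3,120).round(1), 'rim L,R,T,B',[atz('top1.png',u,v,120).round() for u,v in((184,263),(228.5,263),(206,241),(206,284))])
print('floor centre guess',[ (z,atz('top1.png',211,265,z).round()) for z in(15,30,50)])
for n,(x,y) in dict(pot=(607,195),can=(495,347)).items(): print(n,np.round(proj('side1.png',[x,y,0])),np.round(proj('top1.png',[x,y,0])))
```

```text
end [612.4 193.3 201.6] [611.1 193.1 204. ]
ferrule [611.1 194.1  88.9]
potrim [607.  194.4  58. ]
can [496.5 348.9 120. ] rim L,R,T,B [array([496., 394., 120.]), array([494., 302., 120.]), array([541., 349., 120.]), array([452., 347., 120.])]
floor centre guess [(15, array([503., 364.,  15.])), (30, array([501., 360.,  30.])), (50, array([499., 355.,  50.]))]
pot [314. 236.] [285. 220.]
can [251. 213.] [220. 269.]
```

move_arm:
  increments: [0.05,-0.04,0.035,0,0,0,1,0.1,-0.08,0.035,0,0,0,1,0.15,-0.118,0.035,0,0,0,1,0.2,-0.156,0.035,0,0,0,1,0.25,-0.194,0.035,0,0,0,1,0.3,-0.232,0.035,0,0,0,1,0.35,-0.27,0.035,0,0,0,1,0.4,-0.308,0.035,0,0,0,1,0.45,-0.346,0.035,0,0,0,1,0.5,-0.385,0.035,0,0,0,1,0.54,-0.415,0.035,0,0,0,1,0.558,-0.429,0.035,0,0,0,1]

```text
time_s: 1.3
eef_pos: [613.0, 190.9, 328.5]
tcp_rot: [3.14, 0.001, -0.361]
contact_force: [0.0, -0.1, 0.1]
finger_gap: 85.4
gripper_force: 0.0
```

move_arm:
  increments: [0,0,0,0,0,0,1,0,0,0,0,0,0,1,0,0,0,0,0,0,1]

```text
time_s: 1.6
eef_pos: [610.5, 194.0, 330.1]
tcp_rot: [3.142, 0.0, -0.357]
contact_force: [-0.4, -0.1, 0.1]
finger_gap: 85.4
gripper_force: 0.0
```

Run:
```python
from h import *
s=bot.get_state();print(s['eef_pos'],s['tcp_rot'],s['contact_force'],s['joints'])
d=grab('wrist','w1.png');E=d['extrinsics'];R=E[:3,:3];print(d['fx'],d['cx'],d['cy'],-R.T@E[:3,3],R)
for P in([611,193.5,204],[607,194.4,58]):
    p=E@np.append(P,1);th=np.arctan2(np.hypot(p[0],p[1]),-p[2]);k=d['fx']*th/np.hypot(p[0],p[1]);print(P,d['cx']+k*p[0],d['cy']-k*p[1])
grab('side','side2.png')
cv2.imwrite('pics/c2.png',np.hstack([cv2.resize(d['img'],(500,375)),cv2.imread('pics/side2.png')[0:375,170:470]]))
```

```text
[610.51434518 194.04104646 330.1301304 ] [ 3.14158031e+00  2.63647051e-04 -3.56911951e-01] [-0.44232082 -0.05151171  0.05981071] [ 5.51059359e-01  4.38305038e-01  4.38259133e-01 -2.00226906e-04
 -1.57092238e+00  6.62825011e-01]
371.64829954431775 313.19041609551556 245.77230461347312 [678.11997805 168.65484684 399.60457711] [[-3.49221158e-01 -9.37040304e-01 -2.28014918e-04]
 [ 8.98288231e-01 -3.34709555e-01 -2.84688898e-01]
 [ 2.66688653e-01 -9.96242098e-02  9.58619935e-01]]
[611, 193.5, 204] 313.55359071091635 268.844922183139
[607, 194.4, 58] 314.0305355620628 219.46280224155237
```

View pics/c2.png

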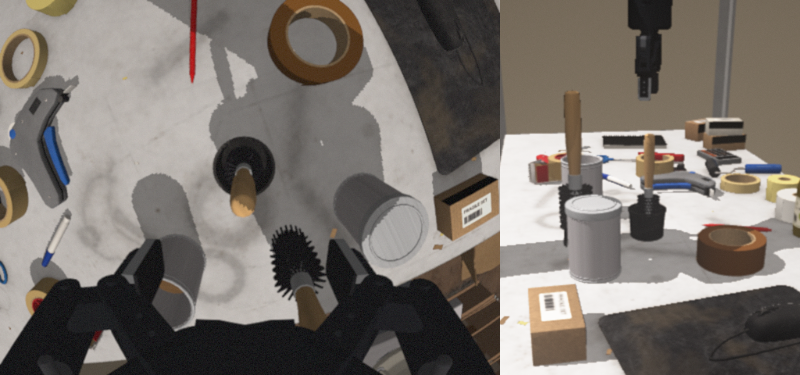

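The handle is seen at wrist (311,266), against (313.6,268.8) predicted, so the aim is within about 1.5 mm. I'll descend and grip.

move_arm:
  increments: [0,0,-0.02,0,0,0,1,0,0,-0.05,0,0,0,1,0,0,-0.08,0,0,0,1,0,0,-0.11,0,0,0,1,0,0,-0.135,0,0,0,1,0,0,-0.15,0,0,0,1,0,0,-0.15,0,0,0,1,0,0,-0.15,0,0,0,1]

```text
time_s: 2.5
eef_pos: [611.3, 193.7, 218.7]
tcp_rot: [-3.141, -0.001, -0.357]
contact_force: [-0.3, -0.3, 0.6]
finger_gap: 85.4
gripper_force: 0.0
```

move_arm:
  increments: [0,0,0,0,0,0,0.5,0,0,0,0,0,0,0.3,0,0,0,0,0,0,0,0,0,0,0,0,0,0,0,0,0,0,0,0,0,0,0,0,0,0,0,0,0,0,0,0,0,0,0,0,0,0,0,0,0,0,0,0,0,0,0,0,0]

```text
time_s: 3.4
eef_pos: [611.1, 193.5, 217.7]
tcp_rot: [-3.142, -0.0, -0.358]
contact_force: [-0.4, -0.2, -0.5]
finger_gap: 19.2
gripper_force: 58.5
```

move_arm:
  increments: [0,0,0.01,0,0,0,0,0,0,0.03,0,0,0,0,0,0,0.06,0,0,0,0,0,0,0.09,0,0,0,0,0,0,0.12,0,0,0,0,0,0,0.15,0,0,0,0,0,0,0.18,0,0,0,0,0,0,0.2,0,0,0,0,0,0,0.21,0,0,0,0,0,0,0.21,0,0,0,0,0,0,0.21,0,0,0,0]

```text
time_s: 4.5
eef_pos: [610.9, 193.5, 374.1]
tcp_rot: [3.141, 0.001, -0.358]
contact_force: [-0.4, -0.9, -1.9]
finger_gap: 19.7
gripper_force: 58.6
```

Run:
```python
from h import *
s=bot.get_state();print(s['eef_pos'],s['contact_force'],s['finger_gap'])
d=grab('side','side3.png'); t=grab('top','top3.png')
p=s['eef_pos']
for z in(0,202): print(np.round(proj('side3.png',[p[0],p[1],p[2]-216+z])))
print('pot',np.round(proj('side3.png',[608,194,0])))
cv2.imwrite('pics/c3.png',np.hstack([cv2.resize(d['img'][0:260,220:420],(400,520)),cv2.resize(t['img'][170:300,170:320],(400,347))[:347] if 0 else cv2.copyMakeBorder(cv2.resize(t['img'][170:300,170:270+50],(400,347)),0,173,0,0,0)]))
```

```text
[610.89045782 193.50596631 374.1433936 ] [-0.43602557 -0.89490424 -1.94946543] 19.71291887027926
[317. 158.]
[320.  44.]
pot [315. 236.]
```

View pics/c3.png

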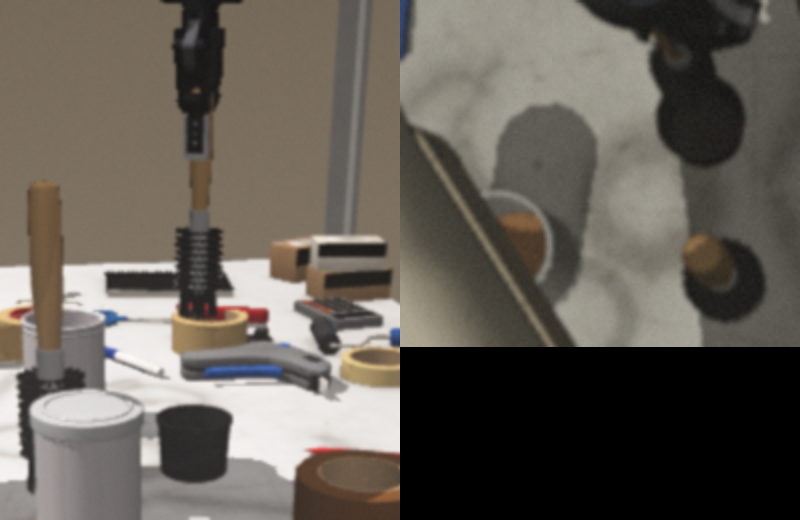

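The brush hangs vertical, with its tip at side (319,158) as predicted. The pot is undisturbed. Going over the canister.

move_arm:
  increments: [-0.01,0.013,0,0,0,0,0,-0.03,0.04,0,0,0,0,0,-0.055,0.074,0,0,0,0,0,-0.08,0.107,0,0,0,0,0,-0.105,0.141,0,0,0,0,0,-0.13,0.175,0,0,0,0,0,-0.145,0.195,0,0,0,0,0,-0.153,0.206,0,0,0,0,0,-0.153,0.206,0,0,0,0,0,-0.153,0.206,0,0,0,0,0,-0.153,0.206,0,0,0,0,0]

```text
time_s: 5.7
eef_pos: [496.9, 347.1, 375.1]
tcp_rot: [3.141, -0.0, -0.359]
contact_force: [0.0, -0.2, -1.4]
finger_gap: 19.6
gripper_force: 58.7
```

Run:
```python
from h import *
s=bot.get_state();print(s['eef_pos'],s['tcp_rot'],s['contact_force'],s['finger_gap'])
d=grab('wrist','w4.png');t=grab('side','side4.png');E=d['extrinsics']
p=s['eef_pos']
for P in([496,348,120],p-[0,0,216]):
    q=E@np.append(P,1);th=np.arctan2(np.hypot(q[0],q[1]),-q[2]);k=d['fx']*th/np.hypot(q[0],q[1]);print(P,d['cx']+k*q[0],d['cy']-k*q[1])
cv2.imwrite('pics/c4.png',np.hstack([cv2.resize(d['img'],(500,375)),cv2.resize(t['img'][60:247,180:330],(300,374)).copy() if 0 else cv2.resize(t['img'][60:247,180:330],(300,375))]))
```

```text
[496.87706771 347.12687125 375.12287879] [ 3.14136695e+00 -1.82375907e-04 -3.58968918e-01] [ 0.00287845 -0.16458982 -1.42671827] 19.550135412498655
[496, 348, 120] 312.44219615820316 221.20908465695766
[496.87706771 347.12687125 159.12287879] 312.99105940606097 230.7012343435098
```

View pics/c4.png

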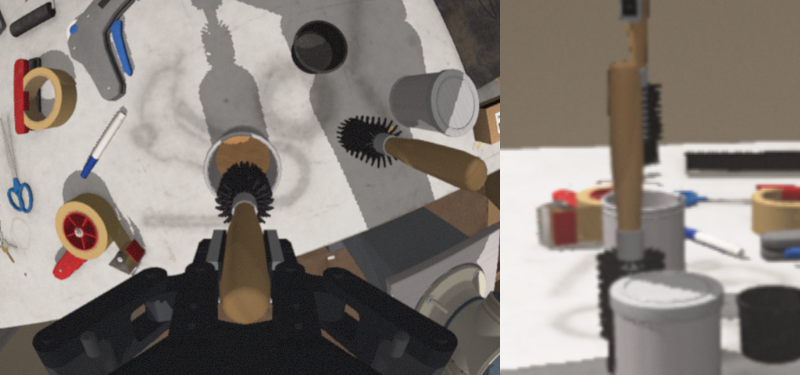

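The canister mouth is centred under the brush. I'll descend into it (tip to about 65 mm) and then feel for the floor in small steps.

move_arm:
  increments: [0,0,-0.01,0,0,0,0,0,0,-0.03,0,0,0,0,0,0,-0.055,0,0,0,0,0,0,-0.08,0,0,0,0,0,0,-0.1,0,0,0,0,0,0,-0.115,0,0,0,0,0,0,-0.122,0,0,0,0,0,0,-0.122,0,0,0,0,0,0,-0.122,0,0,0,0]

```text
time_s: 6.7
eef_pos: [496.7, 348.0, 284.3]
tcp_rot: [-3.141, -0.001, -0.358]
contact_force: [-0.4, 0.1, -0.3]
finger_gap: 19.6
gripper_force: 58.7
```

move_arm:
  increments: [0,0,-0.007,0,0,0,0,0,0,-0.007,0,0,0,0,0,0,-0.007,0,0,0,0]

```text
time_s: 7.0
eef_pos: [496.3, 347.9, 278.4]
tcp_rot: [3.142, -0.0, -0.358]
contact_force: [0.5, 0.4, -0.9]
finger_gap: 19.9
gripper_force: 58.6
```

move_arm:
  increments: [0,0,-0.007,0,0,0,0,0,0,-0.007,0,0,0,0,0,0,-0.007,0,0,0,0]

```text
time_s: 7.3
eef_pos: [496.3, 347.9, 272.9]
tcp_rot: [3.141, 0.0, -0.358]
contact_force: [0.2, -0.7, -0.6]
finger_gap: 19.5
gripper_force: 58.6
```

move_arm:
  increments: [0,0,-0.007,0,0,0,0,0,0,-0.007,0,0,0,0,0,0,-0.007,0,0,0,0]

```text
time_s: 7.6
eef_pos: [496.3, 347.8, 267.7]
tcp_rot: [3.141, 0.0, -0.358]
contact_force: [1.0, -0.5, -0.7]
finger_gap: 19.8
gripper_force: 58.6
```

move_arm:
  increments: [0,0,-0.005,0,0,0,0,0,0,-0.005,0,0,0,0,0,0,-0.005,0,0,0,0]

```text
time_s: 7.9
eef_pos: [496.3, 347.9, 264.0]
tcp_rot: [3.141, 0.0, -0.358]
contact_force: [-0.4, -0.3, -1.3]
finger_gap: 19.4
gripper_force: 58.6
```

move_arm:
  increments: [0,0,-0.007,0,0,0,0,0,0,-0.007,0,0,0,0,0,0,-0.007,0,0,0,0]

```text
time_s: 8.2
eef_pos: [496.3, 347.8, 258.6]
tcp_rot: [3.141, 0.0, -0.358]
contact_force: [-0.1, 0.1, -1.5]
finger_gap: 19.9
gripper_force: 58.6
```

move_arm:
  increments: [0,0,-0.005,0,0,0,0,0,0,-0.005,0,0,0,0,0,0,-0.005,0,0,0,0]

```text
time_s: 8.5
eef_pos: [496.5, 348.0, 255.3]
tcp_rot: [-3.141, -0.0, -0.358]
contact_force: [-0.1, 0.2, 0.4]
finger_gap: 19.8
gripper_force: 58.8
```

move_arm:
  increments: [0,0,-0.005,0,0,0,0,0,0,-0.005,0,0,0,0,0,0,-0.005,0,0,0,0]

```text
time_s: 8.8
eef_pos: [496.5, 348.0, 251.7]
tcp_rot: [-3.141, -0.0, -0.358]
contact_force: [0.2, 0.1, 1.6]
finger_gap: 19.9
gripper_force: 58.9
```

move_arm:
  increments: [0,0,0,0,0,0,0]

```text
time_s: 8.9
eef_pos: [496.5, 348.0, 251.7]
tcp_rot: [-3.141, -0.0, -0.358]
contact_force: [-0.3, -0.1, 1.6]
finger_gap: 19.7
gripper_force: 58.9
```

move_arm:
  increments: [0,0,0,0,0,0,0]

```text
time_s: 9.0
eef_pos: [496.5, 348.0, 251.6]
tcp_rot: [-3.141, -0.0, -0.358]
contact_force: [0.2, 1.1, 2.1]
finger_gap: 19.9
gripper_force: 58.9
```

The floor is felt: about 2.8 N, or 7 mm of give, at TCP 251.7, with contact near 258.5. I'll press about 4.5 mm deeper.

move_arm:
  increments: [0,0,-0.006,0,0,0,0,0,0,-0.006,0,0,0,0,0,0,-0.006,0,0,0,0,0,0,-0.006,0,0,0,0]

```text
time_s: 9.4
eef_pos: [496.5, 348.0, 247.2]
tcp_rot: [-3.141, -0.0, -0.358]
contact_force: [0.4, 0.3, 3.9]
finger_gap: 19.5
gripper_force: 59.1
```

move_arm:
  increments: [0,0,0,0,0,0,0]

```text
time_s: 9.5
eef_pos: [496.4, 348.0, 247.1]
tcp_rot: [-3.141, -0.0, -0.358]
contact_force: [1.1, 0.6, 2.5]
finger_gap: 19.9
gripper_force: 59.1
```

move_arm:
  increments: [0,0,0,0,0,0,0]

```text
time_s: 9.6
eef_pos: [496.4, 348.0, 247.0]
tcp_rot: [-3.141, -0.0, -0.358]
contact_force: [0.2, 1.0, 3.3]
finger_gap: 19.8
gripper_force: 59.1
```

Measured about 4.2 N, or 10.5 mm of give, so press 1 is good. I'll draw up 70 mm (origin about 101 mm) and press again to the same depth.

move_arm:
  increments: [0,0,0.02,0,0,0,0,0,0,0.05,0,0,0,0,0,0,0.08,0,0,0,0,0,0,0.093,0,0,0,0,0,0,0.093,0,0,0,0,0,0,0.093,0,0,0,0,0,0,0.093,0,0,0,0]

```text
time_s: 10.3
eef_pos: [495.9, 347.7, 314.8]
tcp_rot: [3.139, 0.002, -0.358]
contact_force: [-0.7, 0.2, -1.3]
finger_gap: 19.7
gripper_force: 58.7
```

move_arm:
  increments: [0,0,-0.02,0,0,0,0,0,0,-0.045,0,0,0,0,0,0,-0.065,0,0,0,0,0,0,-0.078,0,0,0,0,0,0,-0.083,0,0,0,0,0,0,-0.087,0,0,0,0,0,0,-0.09,0,0,0,0,0,0,-0.093,0,0,0,0,0,0,-0.093,0,0,0,0,0,0,-0.093,0,0,0,0,0,0,-0.093,0,0,0,0,0,0,-0.093,0,0,0,0]

```text
time_s: 11.5
eef_pos: [496.5, 348.0, 247.2]
tcp_rot: [-3.141, -0.0, -0.358]
contact_force: [-0.9, -1.2, 3.1]
finger_gap: 19.3
gripper_force: 59.0
```

move_arm:
  increments: [0,0,0,0,0,0,0]

```text
time_s: 11.6
eef_pos: [496.5, 348.0, 247.1]
tcp_rot: [-3.141, -0.0, -0.358]
contact_force: [-0.4, -0.6, 4.1]
finger_gap: 19.3
gripper_force: 59.0
```

move_arm:
  increments: [0,0,0,0,0,0,0]

```text
time_s: 11.7
eef_pos: [496.5, 348.0, 247.1]
tcp_rot: [-3.141, -0.0, -0.358]
contact_force: [-0.3, -0.3, 3.6]
finger_gap: 19.9
gripper_force: 59.1
```

Second press felt the same. Now the third, then out.

move_arm:
  increments: [0,0,0.02,0,0,0,0,0,0,0.05,0,0,0,0,0,0,0.08,0,0,0,0,0,0,0.093,0,0,0,0,0,0,0.093,0,0,0,0,0,0,0.093,0,0,0,0,0,0,0.093,0,0,0,0]

```text
time_s: 12.4
eef_pos: [495.9, 347.8, 314.8]
tcp_rot: [3.139, 0.002, -0.358]
contact_force: [-0.8, 0.5, -1.5]
finger_gap: 19.6
gripper_force: 58.7
```

move_arm:
  increments: [0,0,-0.02,0,0,0,0,0,0,-0.045,0,0,0,0,0,0,-0.065,0,0,0,0,0,0,-0.078,0,0,0,0,0,0,-0.083,0,0,0,0,0,0,-0.087,0,0,0,0,0,0,-0.09,0,0,0,0,0,0,-0.093,0,0,0,0,0,0,-0.093,0,0,0,0,0,0,-0.093,0,0,0,0,0,0,-0.093,0,0,0,0,0,0,-0.093,0,0,0,0]

```text
time_s: 13.6
eef_pos: [496.5, 348.0, 247.2]
tcp_rot: [-3.141, -0.0, -0.358]
contact_force: [-1.0, -0.3, 2.8]
finger_gap: 19.2
gripper_force: 59.0
```

move_arm:
  increments: [0,0,0,0,0,0,0,0,0,0,0,0,0,0]

```text
time_s: 13.8
eef_pos: [496.5, 348.0, 247.1]
tcp_rot: [-3.141, -0.0, -0.358]
contact_force: [-0.6, -0.6, 3.5]
finger_gap: 20.1
gripper_force: 59.1
```

move_arm:
  increments: [0,0,0.02,0,0,0,0,0,0,0.05,0,0,0,0,0,0,0.08,0,0,0,0,0,0,0.11,0,0,0,0,0,0,0.14,0,0,0,0,0,0,0.16,0,0,0,0,0,0,0.17,0,0,0,0,0,0,0.17,0,0,0,0,0,0,0.17,0,0,0,0,0,0,0.17,0,0,0,0]

```text
time_s: 14.8
eef_pos: [496.1, 347.9, 372.9]
tcp_rot: [3.14, 0.001, -0.358]
contact_force: [-0.2, -0.3, -1.3]
finger_gap: 19.3
gripper_force: 58.7
```

Run:
```python
from h import *
s=bot.get_state();print(s['eef_pos'],s['tcp_rot'],s['contact_force'])
d=grab('wrist','w5.png');t=grab('side','side5.png');p=s['eef_pos'];E=d['extrinsics']
print(np.round(proj('side5.png',p-[0,0,216])),np.round(proj('side5.png',[608,194.4,58])))
for P in([608,194.4,58],[496,348,120]):
    q=E@np.append(P,1);th=np.arctan2(np.hypot(q[0],q[1]),-q[2]);k=d['fx']*th/np.hypot(q[0],q[1]);print(P,d['cx']+k*q[0],d['cy']-k*q[1])
cv2.imwrite('pics/c5.png',np.hstack([cv2.resize(d['img'],(500,375)),cv2.resize(t['img'][60:247,180:330],(300,375))]))
```

```text
[496.10296238 347.8907891  372.92124593] [ 3.13954527e+00  1.31621122e-03 -3.57726419e-01] [-0.16036141 -0.29572046 -1.32089744]
[249. 142.] [315. 208.]
[608, 194.4, 58] 413.1925283043306 60.46346455553203
[496, 348, 120] 312.41411852133615 220.249841122571
```

View pics/c5.png

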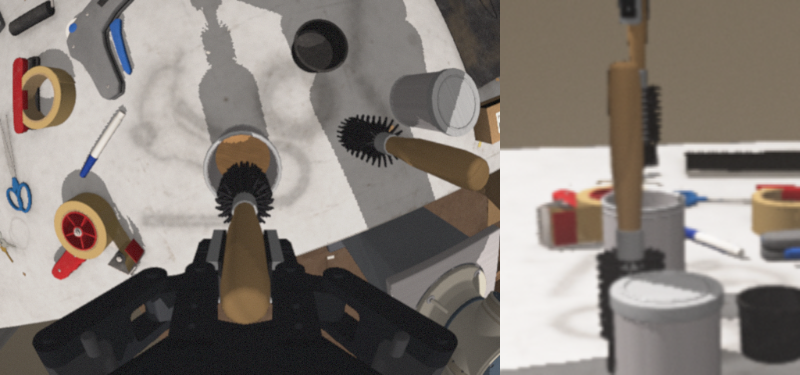

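The canister is upright and in place, brush vertical. The pot mouth is at wrist (409,59), close to the predicted (413,60). Returning the brush.

move_arm:
  increments: [0.01,-0.013,0,0,0,0,0,0.03,-0.04,0,0,0,0,0,0.055,-0.074,0,0,0,0,0,0.08,-0.107,0,0,0,0,0,0.105,-0.141,0,0,0,0,0,0.13,-0.175,0,0,0,0,0,0.145,-0.195,0,0,0,0,0,0.151,-0.205,0,0,0,0,0,0.151,-0.205,0,0,0,0,0,0.151,-0.205,0,0,0,0,0,0.151,-0.205,0,0,0,0,0]

```text
time_s: 16.0
eef_pos: [609.1, 195.0, 374.5]
tcp_rot: [-3.141, 0.0, -0.357]
contact_force: [1.3, 0.3, -1.9]
finger_gap: 19.6
gripper_force: 58.6
```

move_arm:
  increments: [0,0,-0.01,0,0,0,0,0,0,-0.03,0,0,0,0,0,0,-0.055,0,0,0,0,0,0,-0.08,0,0,0,0,0,0,-0.105,0,0,0,0,0,0,-0.13,0,0,0,0,0,0,-0.15,0,0,0,0,0,0,-0.17,0,0,0,0,0,0,-0.185,0,0,0,0,0,0,-0.195,0,0,0,0,0,0,-0.203,0,0,0,0,0,0,-0.208,0,0,0,0]

```text
time_s: 17.2
eef_pos: [609.6, 194.3, 218.3]
tcp_rot: [-3.141, -0.0, -0.358]
contact_force: [-0.7, -0.2, -0.6]
finger_gap: 19.7
gripper_force: 58.8
```

move_arm:
  increments: [0,0,0,0,0,0,0,0,0,0,0,0,0,0]

```text
time_s: 17.4
eef_pos: [609.8, 194.2, 219.0]
tcp_rot: [-3.141, -0.001, -0.358]
contact_force: [-0.0, 0.4, -0.3]
finger_gap: 19.8
gripper_force: 58.8
```

move_arm:
  increments: [0,0,0,0,0,0,0.3,0,0,0,0,0,0,0.5,0,0,0,0,0,0,0.8,0,0,0,0,0,0,1,0,0,0,0,0,0,1,0,0,0,0,0,0,1,0,0,0,0,0,0,1,0,0,0,0,0,0,1,0,0,0,0,0,0,1,0,0,0,0,0,0,1]

```text
time_s: 18.4
eef_pos: [609.6, 194.2, 218.4]
tcp_rot: [3.142, -0.0, -0.358]
contact_force: [1.6, -0.1, 0.3]
finger_gap: 85.0
gripper_force: 0.0
```

move_arm:
  increments: [0,0,0.01,0,0,0,1,0,0,0.03,0,0,0,1,0,0,0.06,0,0,0,1,0,0,0.09,0,0,0,1,0,0,0.12,0,0,0,1,0,0,0.15,0,0,0,1,0,0,0.18,0,0,0,1,0,0,0.2,0,0,0,1,0,0,0.2,0,0,0,1,0,0,0.2,0,0,0,1,0,0,0.2,0,0,0,1]

```text
time_s: 19.5
eef_pos: [609.3, 194.2, 367.2]
tcp_rot: [3.14, 0.002, -0.358]
contact_force: [-0.5, 0.7, -0.2]
finger_gap: 85.0
gripper_force: 0.0
```

Run:
```python
from h import *
s=bot.get_state();print(s['eef_pos'],s['contact_force'],s['finger_gap'])
d=grab('wrist','w6.png');t=grab('side','side6.png')
cv2.imwrite('pics/c6.png',np.hstack([cv2.resize(d['img'],(500,375)),cv2.resize(t['img'][60:247,180:370],(300,375))]))
```

```text
[609.29864131 194.17007601 367.19682689] [-0.47631746  0.71709471 -0.18466147] 85.0456047413372
```

View pics/c6.png

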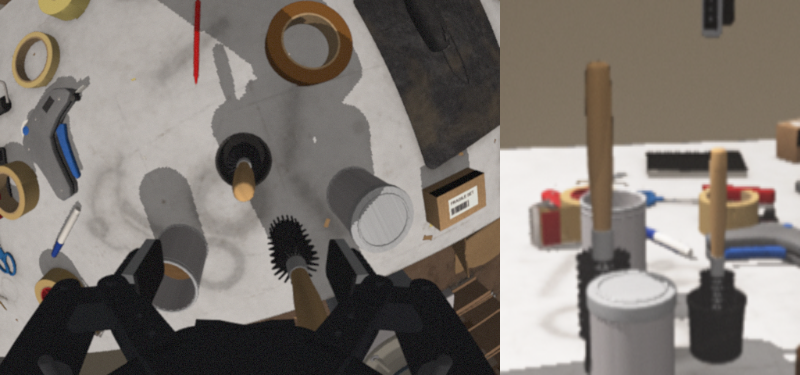

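The brush stands upright in its pot (wrist (244,170), side crop (717,255)). The gripper is clear and everything else is in place, so I'm handing in.

```bash
python3 -c "
from bench import bot
print(bot.close_job())"
```

```text
the job is handed in; nothing more can be done
None
```

The canister was brushed out with three presses of about 10 mm give each, the brush stands released in its black pot, and the job was handed in at about 20 s; the hand-in returned no verdict.

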